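# Release the latched key on the tube mixer

## Robot

A 7-joint arm with a two-finger parallel gripper is mounted at the origin on the work surface. World frame = base frame: x ahead of the robot, y to its left, z up, the work surface at z = 0. Lengths are in m, angles in rad, forces in N, time in s.
With the tool pointing down it reaches from about 0.4 to 0.875 m from the base axis. Payload 19.3 kg.
Tool frame: the origin (TCP) lies midway between the tips of the shut fingers; the grasp point (between the pads) lies 19 mm behind it; z points along the fingers, x is the direction in which the jaws open and shut, and the axes are right-handed (so a half turn about z gives the same grasp; the last joint's range is limited). The gripper opens to 85 mm and grips with 20 to 120 N. Pads are 22 mm wide; open, the fingers measure 114 mm over their backs; the gripper's body (76 mm by 85 mm) begins 54 mm behind the grasp point. The pads swing forward as they close: fully open they stand 13 mm farther back than shut.
Start: joints at [-1.304, 0.521, -0.036, 1.599, 0.021, 1.021, -0.113], TCP at [0.207, 0.59, 0.231] pointing down, gripper open.
Joint ranges: [-2.91, 2.91], [-0.3, 2.13], [-1.5, 1.42], [0.17, 2.43], [-1.26, 4.41], [0.16, 1.93], [-2.52, 2.52]. Speed limits (rad/s): [1.89, 1.89, 2.39, 2.39, 3.01, 3.01, 3.01].

## Interface

Orientations are given as a unit quaternion [x, y, z, w].
In Python, from workcell import r, camera, camera_info, look_for gives the robot as it stands.
- The arm moves only by the tool carry_out, never from a script. Its argument "steps" is a list of rows, each an object with "grip": the closure, from 0 (fully open) to 1 (shut); "travel": the shift along the tool's x, y, z in mm, a list of three; "dr": the turn, a rotation vector about the tool's x, y, z in rad, a list of three. A call has exactly 8 rows; each row shifts and turns the commanded pose from where the row before left it, along the tool's axes as they then stand; what a row does not reach is not made up. A row lasts 1/10 s, in which the tool goes at most 50 mm and 8.59 degrees, less where a joint would pass 70% of its speed; a pose out of reach is approached as far as the arm can. A call with a gripper value outside its range is refused whole. The fingers move at their own pace and stop on an object; "grip_force" is the grip in N (left out, the last holds). Time passes only in rows, so rows that do not move let the fingers close, or fill a call up. It gives the time, the measured TCP pose, the force and the opening at its end, in the units of the state.
- r.get_obs(): the state, without advancing time (a new reading comes with each control period).
- camera(name): name is "scene" or "side" or "wrist"; returns the picture (480x640x3 uint8, red, green, blue); there is no depth.
- camera_info(name): a dict with "intrinsics" (3x3 intrinsics, pixels), "world_to_cam" (4x4, takes a point from world to camera coordinates). Camera axes: x right, y down, z forward; pixel columns grow to the right and rows downward; lengths in m; the calibration is good to about 2 mm. A picture is of the moment at which its call begins: read the wrist's pose just before it. camera_info takes no time and is no camera call; for the wrist camera it gives the pose at the moment of the call.
- r.finish_job(): hands the job in, once; it reports no verdict.
Trained networks look in the newest picture that a camera, given by its name, has taken for a name from the list of things; names that differ only in an ending like _2 or _b are one class to them, and where a whole thing is asked for, a point or a joint stands for the part that bears it (a point fixed in the world has none). Each returns a list of dicts, best first, with "p" (0 to 1); they miss things now and then, are a little off and sometimes report something else, mostly with a low value. They report only what shows in the picture. A call takes as long as a camera call.
- look_for(query, camera): "xyz" ([x, y, z] in m, in the coordinates of the camera as it stood for that picture, good to about 4 mm: the middle of the surface that is visible of it).
The state is a dict: "time_s": time; "joints": joint angles; "dq": joint speeds; "joint_torque": joint torques, N m; "eef_pos": TCP position; "eef_rot": TCP orientation; "wrist_force": force on the tool from outside, world axes, zero at the start; "wrist_torque": the same for the moment, N m; "grip_width": finger opening in m.
Only numpy, scipy, OpenCV 4.12 (cv2) and the standard library are available. Lean on these libraries where they do the work, as an engineer would, in place of code of your own. Each camera call takes 0.05 s, during which the arm holds its last target.

## Task

One of the four identical keys on the blood-tube roller mixer is still latched down; a light tap with the shut fingertips tells which, because a latched key stands a little low and does not give. Find it and press it firmly down until its latch lets go, so that it springs up level with the others, then move clear. Touch the other keys no more than lightly, and leave the tubes, the rack and the marker where they are: nothing is to be picked up.

Things in the scene. Friction and masses are not known exactly. Their poses are not given: they have to be found in the camera images.
- mixer: Fixed roller mixer: low white cabinet 220 x 320 x 70 mm high, origin under its centre on the bench. Four identical square blue keys stand in a row on top at own x = -65 mm, own y = -93, -31, 31, 93 mm. Three black rollers along own y (24 mm thick, upper side 98 mm above the bench) at own x = 8, 40, 72 mm, between two end blocks 103 mm high at own y = -145 and 145 mm.
- key_a_top (a point): Centre of the level top face of one blue key, 32 x 32 mm, pressed straight down. The face is 93 mm above the bench when the key is up; the black frame around it (46 x 46 mm) is 77 mm above the bench. The letter says nothing about its place in the row or its state: places are shuffled.
- key_a (a joint): How far that key is pressed down, m: 0 = up, 0.010 = bottom. A raised key gives at 1.5 N, plus 0.7 N per mm (a 3 N tap sinks it 2 mm; it springs back). The one latched key stands at 0.005 and does not give below 5 N; pressed on to 0.008 or deeper (6 to 9 N) its latch lets go, and as the finger leaves it springs up to 0 and stays up.
- key_b_top (a point): Centre of the level top face of one blue key, 32 x 32 mm, pressed straight down. The face is 93 mm above the bench when the key is up; the black frame around it (46 x 46 mm) is 77 mm above the bench. The letter says nothing about its place in the row or its state: places are shuffled.
- key_b (a joint): How far that key is pressed down, m: 0 = up, 0.010 = bottom. A raised key gives at 1.5 N, plus 0.7 N per mm (a 3 N tap sinks it 2 mm; it springs back). The one latched key stands at 0.005 and does not give below 5 N; pressed on to 0.008 or deeper (6 to 9 N) its latch lets go, and as the finger leaves it springs up to 0 and stays up.
- key_c_top (a point): Centre of the level top face of one blue key, 32 x 32 mm, pressed straight down. The face is 93 mm above the bench when the key is up; the black frame around it (46 x 46 mm) is 77 mm above the bench. The letter says nothing about its place in the row or its state: places are shuffled.
- key_c (a joint): How far that key is pressed down, m: 0 = up, 0.010 = bottom. A raised key gives at 1.5 N, plus 0.7 N per mm (a 3 N tap sinks it 2 mm; it springs back). The one latched key stands at 0.005 and does not give below 5 N; pressed on to 0.008 or deeper (6 to 9 N) its latch lets go, and as the finger leaves it springs up to 0 and stays up.
- key_d_top (a point): Centre of the level top face of one blue key, 32 x 32 mm, pressed straight down. The face is 93 mm above the bench when the key is up; the black frame around it (46 x 46 mm) is 77 mm above the bench. The letter says nothing about its place in the row or its state: places are shuffled.
- key_d (a joint): How far that key is pressed down, m: 0 = up, 0.010 = bottom. A raised key gives at 1.5 N, plus 0.7 N per mm (a 3 N tap sinks it 2 mm; it springs back). The one latched key stands at 0.005 and does not give below 5 N; pressed on to 0.008 or deeper (6 to 9 N) its latch lets go, and as the finger leaves it springs up to 0 and stays up.
- tube_1: Loose capped blood tube, 16 mm thick, 74 mm long, lying along the rollers in a groove between two of them, violet cap; origin on its underside at mid-length (90 mm above the bench). Bystander.
- tube_2: Loose capped blood tube, 16 mm thick, 74 mm long, lying along the rollers in a groove between two of them, violet cap; origin on its underside at mid-length (90 mm above the bench). Bystander.
- rack: Loose black tube rack with capped tubes, 70 x 130 mm, 88 mm tall to the caps, standing beyond one end of the mixer (own +y side); origin under its centre. Bystander.
- marker: Loose orange and blue marker pen, 13 mm thick, 130 mm long, lying on the bench beyond the other end of the mixer (own -y side); origin underneath, near mid-length. Bystander.

How it is judged:
By the outcome, as a careful person would: the job done as asked, in the order asked, and still so for the second after the job is handed in, with the robot touching nothing.
It also fails if it takes over 51 s, if anything falls off the work surface, if the arm or the gripper's body presses on something with over 40 N, if the wrist force passes 120 N, or if a joint passes its speed limit or range.

## Working session

There is one attempt and no reset: what is moved stays moved. The work goes in short steps, Python scripts to look and compute and a tool call to move; the robot and the scene stay as the last step left them, time stands still between calls to the robot, and variables do not carry over. Pictures are saved under pics/ and viewed, and the job is handed in when it is done.

Besides the shell and the picture viewer there is one more tool, called by a JSON object that holds its "api" and its "payload". carry_out: Moves the arm, as the interface text tells. Its arguments: {"type":"object","properties":{"steps":{"type":"array","items":{"type":"object","properties":{"grip":{"type":"number"},"travel":{"type":"array","items":{"type":"number"}},"dr":{"type":"array","items":{"type":"number"}}}}},"grip_force":{"type":"number"}},"required":["steps"]}

```bash
mkdir -p pics; ls
cat > h.py <<'E'
import numpy as np,cv2
from workcell import r,camera,camera_info,look_for
def save(n,f):
    im=camera(n); cv2.imwrite('pics/'+f,im[:,:,::-1]); return im
def w(n,p):
    T=np.array(camera_info(n)['world_to_cam']); return (np.linalg.inv(T)@np.r_[p,1])[:3]
def pix(n,P):
    i=camera_info(n);c=np.array(i['world_to_cam'])@np.r_[P,1];u=np.array(i['intrinsics'])@c[:3];return u[:2]/u[2]
E
python3 - <<'E'
from h import *
np.set_printoptions(precision=4,suppress=True)
o=r.get_obs();print(o['time_s'],o['eef_pos'],o['eef_rot'],o['wrist_force'],o['grip_width'])
for n in ['scene','side']:
    save(n,n+'0.png')
    for q in ['key_a_top','mixer','rack','marker']:
        for d in look_for(q,n)[:6]: print(n,q,round(d['p'],2),w(n,d['xyz']),pix(n,w(n,d['xyz'])))
E
```

```text
pics
0.0 [0.2065 0.5896 0.2307] [ 0.8156  0.5786 -0.0004  0.0004] [ 0.2819 -0.7661  0.5277] 0.08567042923799296
scene key_a_top 0.58 [0.536  0.1439 0.085 ] [384.8533 220.7873]
scene mixer 0.84 [0.6645 0.0945 0.0689] [378.1738 287.4926]
scene mixer 0.68 [0.5421 0.2034 0.0926] [418.4233 215.0691]
scene rack 0.74 [0.5261 0.0233 0.0937] [317.3777 223.6464]
scene rack 0.68 [0.5948 0.3597 0.0423] [506.1043 241.9079]
scene rack 0.63 [0.54   0.2027 0.0923] [417.6078 214.4933]
scene marker 0.83 [ 0.5714 -0.1326  0.0074] [237.222  288.8104]
scene marker 0.16 [0.6129 0.0447 0.1035] [340.9531 254.4719]
side key_a_top 0.53 [0.5277 0.1544 0.0888] [324.2015 270.7585]
side mixer 0.8 [0.5948 0.1883 0.0698] [284.733 286.698]
side mixer 0.19 [0.6461 0.1365 0.0986] [264.1063 253.7544]
side rack 0.67 [0.5688 0.3809 0.044 ] [271.238  385.0126]
side rack 0.65 [0.5317 0.217  0.0919] [315.0503 292.7577]
side marker 0.55 [ 0.553  -0.1593  0.0141] [339.0437 207.886 ]
```

View pics/scene0.png

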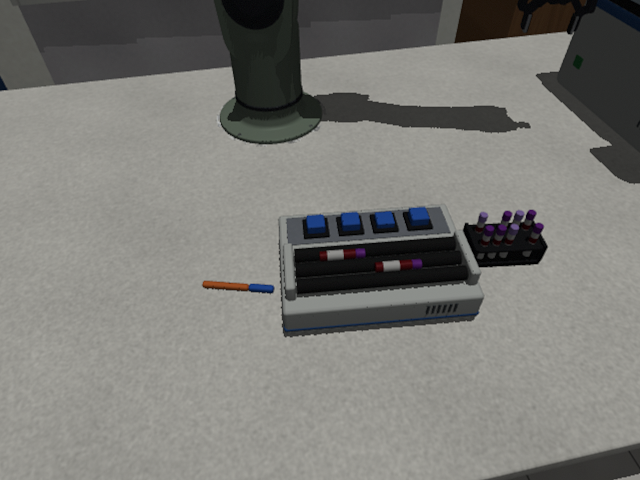

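View pics/side0.png

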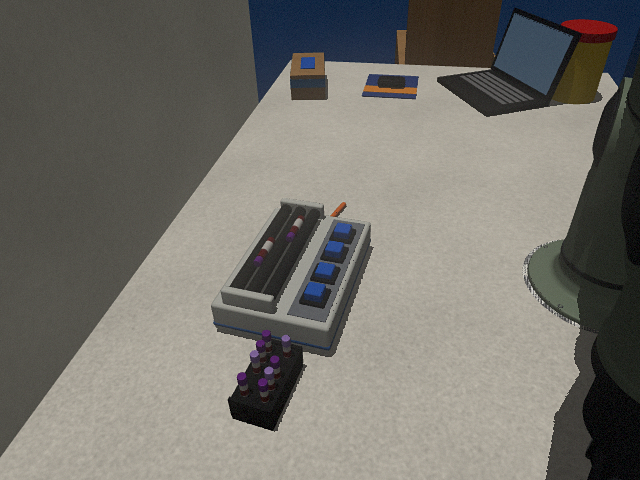

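Both pictures show the mixer with four blue keys: scene (315,222) to (418,215), side (342,231) to (315,294). The rack is at +y and the marker at -y. Next I'll fit the mixer pose from the key faces.

```bash
cat > fit.py <<'E'
from h import *
from scipy.optimize import least_squares
np.set_printoptions(precision=4,suppress=True)
obs={}
for n,roi in [('scene',(290,200,440,245)),('side',(295,215,365,310))]:
    im=cv2.imread(f'pics/{n}0.png').astype(int); b,g,rr=im[...,0],im[...,1],im[...,2]
    m=((b>130)&(b-rr>80)).astype(np.uint8)
    mm=np.zeros_like(m); x0,y0,x1,y1=roi; mm[y0:y1,x0:x1]=m[y0:y1,x0:x1]
    k,l,s,c=cv2.connectedComponentsWithStats(mm)
    q=[(c[i],s[i]) for i in range(1,k) if s[i][4]>40]
    q.sort(key=lambda t:t[0][0] if n=='scene' else t[0][1])
    for t in q: print(n,t[0],t[1])
    obs[n]=np.array([t[0] for t in q])
ys=[-.093,-.031,.031,.093]
def pts(p):
    c,s=np.cos(p[2]),np.sin(p[2])
    return [np.array([p[0]-.065*c-y*s,p[1]-.065*s+y*c,.093-d]) for y,d in zip(ys,p[3:7])]
cam={n:camera_info(n) for n in obs}
def pr(n,P):
    i=cam[n];c=np.array(i['world_to_cam'])@np.r_[P,1];u=np.array(i['intrinsics'])@c[:3];return u[:2]/u[2]
def f(p,free=True):
    P=pts(p if free else np.r_[p,0,0,0,0]); return np.concatenate([(pr(n,x)-o) for n in obs for x,o in zip(P,obs[n])])
s=least_squares(lambda p:f(p,False),[.61,.11,.1]);print(s.x,s.fun.reshape(-1,2))
for d in range(4):
    z=np.zeros(4);z[d]=.005
    t=least_squares(lambda p:f(np.r_[p,z]),[.61,.11,.1]);print(d,t.x,t.cost)
print(np.array(pts(np.r_[s.x,0,0,0,0])))
E
python3 fit.py
```

```text
scene [351.3913 219.6957] [343 214  16  10  46]
scene [420.4878 214.5854] [412 211  16   8  41]
side [342.2414 227.4655] [334 223  17  10 116]
side [333.8561 245.8633] [325 241  18  11 139]
side [324.4465 268.0252] [316 262  18  13 159]
side [314.1105 288.3842] [304 282  21  14 190]
[ 0.5921  0.1617 -0.0406] [[ -7.6197  -0.9037]
 [-42.5741  -0.0002]
 [ -7.9136  14.1153]
 [ -6.6305  15.8861]
 [ -5.0815  16.0465]
 [ -3.4927  20.5277]]
0 [ 0.5918  0.1608 -0.0499] 1603.8912438342734
1 [ 0.5918  0.1612 -0.043 ] 1619.0602064537566
2 [ 0.5923  0.161  -0.0419] 1608.2144589571244
3 [ 0.5924  0.1607 -0.0452] 1618.0529917317972
[[0.5234 0.0714 0.093 ]
 [0.5259 0.1334 0.093 ]
 [0.5284 0.1953 0.093 ]
 [0.5309 0.2573 0.093 ]]
```

Run:
```python
import cv2,numpy as np
a=cv2.imread('pics/scene0.png')[200:250,275:455]; cv2.imwrite('pics/sc.png',cv2.resize(a,None,fx=4.4,fy=4.4,interpolation=0))
for x in (315,350,385,418): print(cv2.imread('pics/scene0.png')[208:238:2,x].tolist())
```

```text
[[148, 154, 155], [147, 153, 154], [149, 155, 156], [120, 112, 104], [131, 61, 26], [130, 63, 29], [130, 63, 30], [130, 63, 28], [131, 64, 29], [125, 62, 29], [57, 26, 10], [54, 25, 9], [52, 25, 10], [16, 16, 16], [14, 13, 13]]
[[146, 152, 153], [135, 142, 143], [129, 97, 85], [129, 62, 27], [129, 62, 28], [130, 63, 29], [130, 63, 28], [132, 64, 30], [109, 53, 25], [56, 27, 11], [57, 26, 9], [43, 22, 13], [18, 17, 17], [2, 3, 4], [78, 74, 71]]
[[133, 138, 137], [120, 125, 124], [130, 59, 23], [130, 63, 29], [130, 63, 29], [131, 64, 29], [131, 64, 29], [130, 63, 30], [71, 34, 15], [59, 27, 10], [29, 18, 14], [17, 15, 16], [29, 28, 25], [91, 86, 83], [88, 84, 80]]
[[134, 61, 25], [130, 63, 28], [129, 62, 27], [131, 64, 30], [130, 63, 27], [128, 63, 29], [61, 29, 12], [57, 27, 10], [55, 25, 9], [15, 15, 14], [13, 13, 13], [63, 58, 56], [88, 83, 80], [71, 67, 64], [143, 146, 144]]
```

View pics/sc.png

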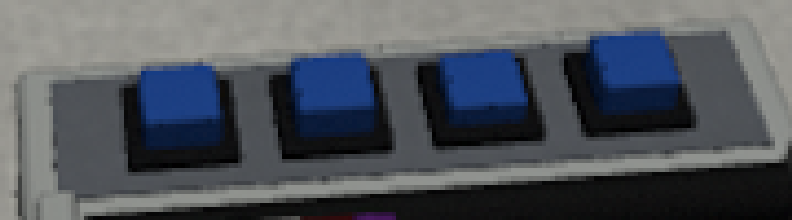

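The crop shows the third key from the left with a shorter visible front face, so it is likely the latched one. The face threshold was too high, so I'll refit with a lower one.

```bash
sed -i 's/(b>130)&(b-rr>80)/(b>(100 if n=="scene" else 130))\&(b-rr>(65 if n=="scene" else 80))/' fit.py; python3 fit.py
python3 - <<'E'
import cv2
a=cv2.imread('pics/side0.png')[210:315,290:380]; cv2.imwrite('pics/sd.png',cv2.resize(a,None,fx=5.5,fy=5.5,interpolation=0))
E
```

```text
scene [315.3861 220.9208] [307 215  18  13 202]
scene [350.2071 218.3182] [342 212  18  13 198]
scene [384.3436 217.6   ] [375 212  20  13 195]
scene [418.8677 213.2169] [410 207  19  13 189]
side [342.2414 227.4655] [334 223  17  10 116]
side [333.8561 245.8633] [325 241  18  11 139]
side [324.4465 268.0252] [316 262  18  13 159]
side [314.1105 288.3842] [304 282  21  14 190]
[ 0.5913  0.1074 -0.1073] [[ 0.1825 -0.5398]
 [ 0.193  -0.5614]
 [ 0.6063 -2.4462]
 [ 0.3537 -0.6452]
 [-0.4225 -0.4497]
 [-0.5822 -0.4721]
 [-0.5747 -2.4155]
 [-0.6336 -0.4211]]
0 [ 0.5908  0.1067 -0.1151] 9.248506317843034
1 [ 0.5909  0.107  -0.11  ] 9.420735734176812
2 [ 0.591   0.1073 -0.1058] 1.5896602979380483
3 [ 0.5911  0.1075 -0.1027] 9.36917579895752
[[0.5167 0.0219 0.093 ]
 [0.5233 0.0835 0.093 ]
 [0.53   0.1452 0.093 ]
 [0.5366 0.2068 0.093 ]]
```

View pics/sd.png

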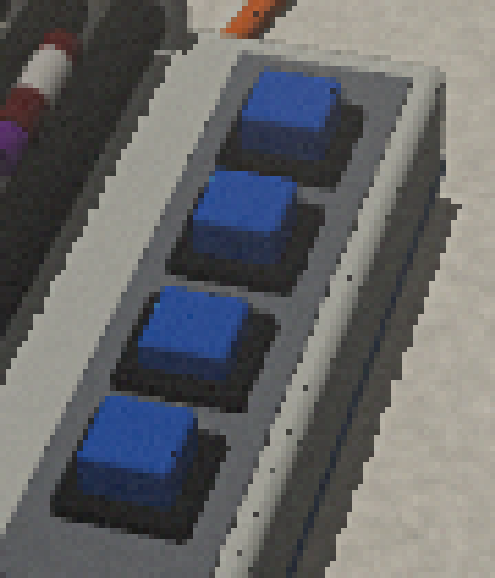

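Key 3 of 4 (own y = +31 mm) sits 5 mm low in both cameras. It is at about (0.530, 0.145), top z 0.088. I'll shut the fingers, align the tool with the mixer, and travel high.

{"api": "carry_out", "payload": {"steps": [{"grip": 1, "travel": [0, 0, 0], "dr": [0, 0, -0.115]}, {"grip": 1, "travel": [0, 0, 0], "dr": [0, 0, -0.115]}, {"grip": 1, "travel": [-36, 33, 0], "dr": [0, 0, 0]}, {"grip": 1, "travel": [-36, 33, 0], "dr": [0, 0, 0]}, {"grip": 1, "travel": [-36, 33, 0], "dr": [0, 0, 0]}, {"grip": 1, "travel": [-36, 33, 0], "dr": [0, 0, 0]}, {"grip": 1, "travel": [-36, 33, 0], "dr": [0, 0, 0]}, {"grip": 1, "travel": [-36, 33, 0], "dr": [0, 0, 0]}]}}

```text
time_s: 1.3
eef_pos: [0.3813, 0.3523, 0.2315]
eef_rot: [0.744, 0.668, 0.0, -0.0]
wrist_force: [0.6, 0.9, -0.6]
grip_width: -0.0001
```

```bash
cat > to.py <<'E'
from h import *
from scipy.spatial.transform import Rotation as R
import sys
np.set_printoptions(precision=4,suppress=True)
o=r.get_obs();Q=R.from_quat(o['eef_rot'])
print(o['time_s'],o['eef_pos'],o['grip_width'],o['wrist_force'],Q.as_matrix()[:,0])
print('mm',1000*Q.inv().apply(np.array([float(a) for a in sys.argv[1:4]])-o['eef_pos']))
E
python3 to.py .53 .145 .13
```

```text
1.3 [0.3813 0.3523 0.2315] -0.00011369042539620657 [ 0.5517  0.8791 -0.6413] [0.1065 0.9943 0.0004]
mm [-190.3042  169.9188  101.5069]
```

{"api": "carry_out", "payload": {"steps": [{"grip": 1, "travel": [-36, 32, 0], "dr": [0, 0, 0]}, {"grip": 1, "travel": [-36, 32, 0], "dr": [0, 0, 0]}, {"grip": 1, "travel": [-36, 32, 0], "dr": [0, 0, 0]}, {"grip": 1, "travel": [-36, 32, 0], "dr": [0, 0, 0]}, {"grip": 1, "travel": [-36, 32, 0], "dr": [0, 0, 0]}, {"grip": 1, "travel": [-10, 10, 20], "dr": [0, 0, 0]}, {"grip": 1, "travel": [0, 0, 40], "dr": [0, 0, 0]}, {"grip": 1, "travel": [0, 0, 40], "dr": [0, 0, 0]}]}}

```text
time_s: 2.1
eef_pos: [0.5298, 0.1464, 0.1306]
eef_rot: [0.744, 0.668, 0.001, 0.0]
wrist_force: [0.7, 0.4, -0.4]
grip_width: 0.0001
```

```bash
python3 to.py .53 .145 .09
python3 - <<'E'
from h import *
for n in ['scene','side']: save(n,n+'1.png')
for d in look_for('key_a_top','side'): print(d['p'],w('side',d['xyz']))
a=cv2.imread('pics/scene1.png')[130:280,260:460];b=cv2.imread('pics/side1.png')[165:315,230:430]
cv2.imwrite('pics/m1.png',cv2.resize(np.hstack([a,b]),None,fx=2,fy=2))
E
```

```text
2.1 [0.5298 0.1464 0.1306] 7.312370847275297e-05 [ 0.7245  0.4207 -0.4057] [0.1079 0.9942 0.0008]
mm [-1.3793  0.2559 40.6006]
0.52 [0.52948878 0.15329198 0.09021466]
```

View pics/m1.png

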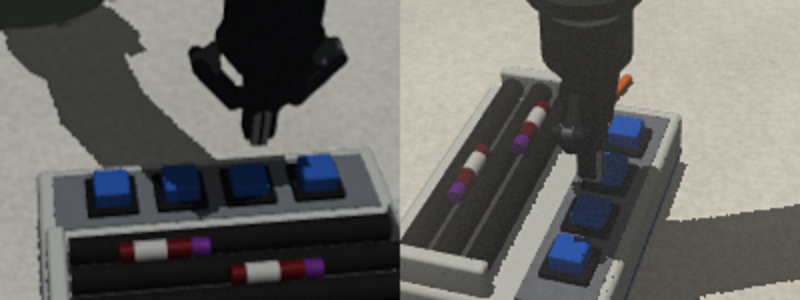

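The fingertips are right above the third key, clear of the rollers and tubes. I'll tap to about z = 0.0915: a raised key would push back about 2.5 N there, and the latched one should not touch.

{"api": "carry_out", "payload": {"steps": [{"grip": 1, "travel": [-1, 0, 20], "dr": [0, 0, 0]}, {"grip": 1, "travel": [0, 0, 10], "dr": [0, 0, 0]}, {"grip": 1, "travel": [0, 0, 4], "dr": [0, 0, 0]}, {"grip": 1, "travel": [0, 0, 2], "dr": [0, 0, 0]}, {"grip": 1, "travel": [0, 0, 2], "dr": [0, 0, 0]}, {"grip": 1, "travel": [0, 0, 1], "dr": [0, 0, 0]}, {"grip": 1, "travel": [0, 0, 0], "dr": [0, 0, 0]}, {"grip": 1, "travel": [0, 0, 0], "dr": [0, 0, 0]}]}}

```text
time_s: 3.05
eef_pos: [0.5292, 0.146, 0.0925]
eef_rot: [0.744, 0.668, 0.0, 0.0]
wrist_force: [0.1, -0.2, 0.1]
grip_width: -0.0003
```

{"api": "carry_out", "payload": {"steps": [{"grip": 1, "travel": [0, 0, 1], "dr": [0, 0, 0]}, {"grip": 1, "travel": [0, 0, 0.5], "dr": [0, 0, 0]}, {"grip": 1, "travel": [0, 0, 0], "dr": [0, 0, 0]}, {"grip": 1, "travel": [0, 0, 0], "dr": [0, 0, 0]}, {"grip": 1, "travel": [0, 0, 0], "dr": [0, 0, 0]}, {"grip": 1, "travel": [0, 0, 0], "dr": [0, 0, 0]}, {"grip": 1, "travel": [0, 0, 0], "dr": [0, 0, 0]}, {"grip": 1, "travel": [0, 0, 0], "dr": [0, 0, 0]}]}}

```text
time_s: 3.85
eef_pos: [0.5291, 0.146, 0.0908]
eef_rot: [0.744, 0.668, -0.0, 0.0]
wrist_force: [-1.1, 0.0, 0.5]
grip_width: 0.0
```

{"api": "carry_out", "payload": {"steps": [{"grip": 1, "travel": [0, 0, 1], "dr": [0, 0, 0]}, {"grip": 1, "travel": [0, 0, 1], "dr": [0, 0, 0]}, {"grip": 1, "travel": [0, 0, 0.5], "dr": [0, 0, 0]}, {"grip": 1, "travel": [0, 0, 0], "dr": [0, 0, 0]}, {"grip": 1, "travel": [0, 0, 0], "dr": [0, 0, 0]}, {"grip": 1, "travel": [0, 0, 0], "dr": [0, 0, 0]}, {"grip": 1, "travel": [0, 0, 0], "dr": [0, 0, 0]}, {"grip": 1, "travel": [0, 0, 0], "dr": [0, 0, 0]}]}}

```text
time_s: 4.65
eef_pos: [0.5291, 0.1459, 0.0883]
eef_rot: [0.744, 0.668, -0.0, -0.0]
wrist_force: [-0.4, -0.5, 0.1]
grip_width: -0.0
```

There is no contact at 0.0883, so this key is low, hence latched. Now I'll press it down.

{"api": "carry_out", "payload": {"steps": [{"grip": 1, "travel": [0, 0, 1], "dr": [0, 0, 0]}, {"grip": 1, "travel": [0, 0, 0], "dr": [0, 0, 0]}, {"grip": 1, "travel": [0, 0, 0], "dr": [0, 0, 0]}, {"grip": 1, "travel": [0, 0, 0], "dr": [0, 0, 0]}, {"grip": 1, "travel": [0, 0, 0], "dr": [0, 0, 0]}, {"grip": 1, "travel": [0, 0, 0], "dr": [0, 0, 0]}, {"grip": 1, "travel": [0, 0, 0], "dr": [0, 0, 0]}, {"grip": 1, "travel": [0, 0, 0], "dr": [0, 0, 0]}]}}

```text
time_s: 5.45
eef_pos: [0.5291, 0.1459, 0.0874]
eef_rot: [0.744, 0.668, 0.0, 0.0]
wrist_force: [-1.8, -0.5, 5.7]
grip_width: -0.0001
```

5.7 N at 0.0874, which is the stiff latched key. I'll press on to about 0.0839.

{"api": "carry_out", "payload": {"steps": [{"grip": 1, "travel": [0, 0, 1], "dr": [0, 0, 0]}, {"grip": 1, "travel": [0, 0, 1], "dr": [0, 0, 0]}, {"grip": 1, "travel": [0, 0, 1], "dr": [0, 0, 0]}, {"grip": 1, "travel": [0, 0, 0.5], "dr": [0, 0, 0]}, {"grip": 1, "travel": [0, 0, 0], "dr": [0, 0, 0]}, {"grip": 1, "travel": [0, 0, 0], "dr": [0, 0, 0]}, {"grip": 1, "travel": [0, 0, 0], "dr": [0, 0, 0]}, {"grip": 1, "travel": [0, 0, 0], "dr": [0, 0, 0]}]}}

```text
time_s: 6.25
eef_pos: [0.5291, 0.146, 0.0841]
eef_rot: [0.744, 0.668, 0.0, 0.0]
wrist_force: [-1.9, -0.3, 7.3]
grip_width: 0.0
```

{"api": "carry_out", "payload": {"steps": [{"grip": 1, "travel": [0, 0, 0.5], "dr": [0, 0, 0]}, {"grip": 1, "travel": [0, 0, 0], "dr": [0, 0, 0]}, {"grip": 1, "travel": [0, 0, 0], "dr": [0, 0, 0]}, {"grip": 1, "travel": [0, 0, -2], "dr": [0, 0, 0]}, {"grip": 1, "travel": [0, 0, -1], "dr": [0, 0, 0]}, {"grip": 1, "travel": [0, 0, 0], "dr": [0, 0, 0]}, {"grip": 1, "travel": [0, 0, 0], "dr": [0, 0, 0]}, {"grip": 1, "travel": [0, 0, 0], "dr": [0, 0, 0]}]}}

```text
time_s: 7.05
eef_pos: [0.5291, 0.146, 0.0865]
eef_rot: [0.744, 0.668, 0.0, 0.0]
wrist_force: [-1.3, 1.2, 5.7]
grip_width: -0.0002
```

{"api": "carry_out", "payload": {"steps": [{"grip": 1, "travel": [0, 0, -2], "dr": [0, 0, 0]}, {"grip": 1, "travel": [0, 0, -1], "dr": [0, 0, 0]}, {"grip": 1, "travel": [0, 0, 0], "dr": [0, 0, 0]}, {"grip": 1, "travel": [0, 0, 0], "dr": [0, 0, 0]}, {"grip": 1, "travel": [0, 0, 0], "dr": [0, 0, 0]}, {"grip": 1, "travel": [0, 0, 0], "dr": [0, 0, 0]}, {"grip": 1, "travel": [0, 0, 0], "dr": [0, 0, 0]}, {"grip": 1, "travel": [0, 0, 0], "dr": [0, 0, 0]}]}}

```text
time_s: 7.85
eef_pos: [0.5291, 0.146, 0.0893]
eef_rot: [0.744, 0.668, 0.0, 0.0]
wrist_force: [-0.3, 0.4, 4.0]
grip_width: -0.0001
```

At 0.0893, where there was no contact before, the key now pushes up with 4.0 N, so the latch has let go. I'll move clear: up, then back towards the base and the left.

{"api": "carry_out", "payload": {"steps": [{"grip": 1, "travel": [0, 0, -10], "dr": [0, 0, 0]}, {"grip": 1, "travel": [0, 0, -40], "dr": [0, 0, 0]}, {"grip": 1, "travel": [0, 0, -40], "dr": [0, 0, 0]}, {"grip": 1, "travel": [0, 0, -40], "dr": [0, 0, 0]}, {"grip": 1, "travel": [36, -32, 0], "dr": [0, 0, 0]}, {"grip": 1, "travel": [36, -32, 0], "dr": [0, 0, 0]}, {"grip": 1, "travel": [36, -32, 0], "dr": [0, 0, 0]}, {"grip": 1, "travel": [36, -32, 0], "dr": [0, 0, 0]}]}}

```text
time_s: 8.65
eef_pos: [0.4158, 0.3039, 0.2201]
eef_rot: [0.744, 0.668, 0.0, 0.0]
wrist_force: [2.0, 0.3, 0.6]
grip_width: 0.0002
```

{"api": "carry_out", "payload": {"steps": [{"grip": 1, "travel": [36, -32, 0], "dr": [0, 0, 0]}, {"grip": 1, "travel": [36, -32, 0], "dr": [0, 0, 0]}, {"grip": 1, "travel": [36, -32, 0], "dr": [0, 0, 0]}, {"grip": 1, "travel": [36, -32, 0], "dr": [0, 0, 0]}, {"grip": 1, "travel": [36, -32, 0], "dr": [0, 0, 0]}, {"grip": 1, "travel": [0, 0, 0], "dr": [0, 0, 0]}, {"grip": 1, "travel": [0, 0, 0], "dr": [0, 0, 0]}, {"grip": 1, "travel": [0, 0, 0], "dr": [0, 0, 0]}]}}

```text
time_s: 9.45
eef_pos: [0.278, 0.498, 0.2196]
eef_rot: [0.744, 0.668, -0.0, 0.0]
wrist_force: [0.4, -0.1, -0.7]
grip_width: -0.0002
```

```bash
python3 - <<'E'
from h import *
for n in ['scene','side']: save(n,n+'2.png')
a=cv2.imread('pics/scene2.png')[180:330,200:550];b=cv2.imread('pics/side2.png')[190:440,215:415]
cv2.imwrite('pics/m2.png',np.hstack([cv2.resize(a,(490,210)),cv2.resize(b,(168,210))]))
c=cv2.imread('pics/scene2.png')[200:250,275:455]; cv2.imwrite('pics/sc2.png',cv2.resize(c,None,fx=4.4,fy=4.4,interpolation=0))
E
sed 's/{n}0.png/{n}2.png/' fit.py > fit2.py; python3 fit2.py
```

```text
scene [315.3861 220.9208] [307 215  18  13 202]
scene [350.2071 218.3182] [342 212  18  13 198]
scene [384.6769 215.7436] [376 210  19  13 195]
scene [418.8677 213.2169] [410 207  19  13 189]
side [342.4841 227.619 ] [334 223  18  10 126]
side [334. 246.] [325 241  19  11 147]
side [324.6552 266.2126] [315 260  20  13 174]
side [314.3512 288.5659] [304 282  21  14 205]
[ 0.5907  0.1075 -0.1057] [[ 0.1194 -0.6922]
 [ 0.1105 -0.7518]
 [ 0.1653 -0.8175]
 [ 0.2155 -0.9095]
 [-0.4668 -0.5944]
 [-0.4681 -0.5901]
 [-0.4604 -0.5722]
 [-0.4801 -0.5573]]
0 [ 0.5903  0.1068 -0.1135] 3.452070674569614
1 [ 0.5904  0.1071 -0.1084] 3.6108556031189245
2 [ 0.5905  0.1074 -0.1042] 3.5955108824635262
3 [ 0.5905  0.1076 -0.1011] 3.421788779480584
[[0.5163 0.0219 0.093 ]
 [0.5228 0.0835 0.093 ]
 [0.5294 0.1452 0.093 ]
 [0.5359 0.2068 0.093 ]]
```

View pics/sc2.png

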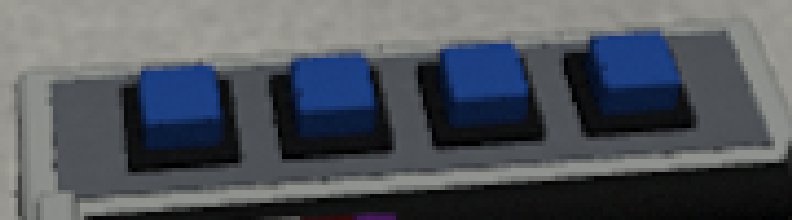

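View pics/m2.png

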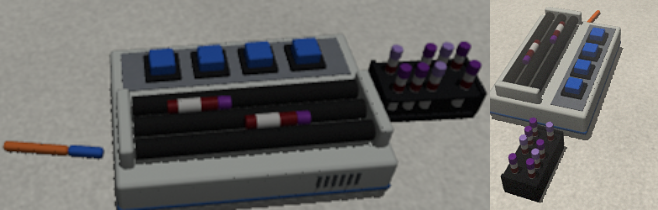

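All four keys are level: the third is now at scene (385,216), in line with the others. The tubes, rack and marker look unmoved. Handing in.

```bash
python3 -c "
from h import *
r.finish_job()"
```

```text
the job is handed in; nothing more can be done
```

The latched key was the third in the row (own y = +31 mm). It let go when pressed, now stands level with the other three, and I handed the job in at about 9.5 s.

- **Finding it:** both cameras showed the third key about 5 mm low. The tap agreed: no contact down to 88.3 mm, where a raised key would already be pushing back with several newtons. About 1 mm lower it pushed back with 5.7 N. I did not touch the other three keys.
- **Releasing it:** I pressed it to about 9 mm depth, with 7.3 N the highest force read. On the way up it still pushed with 4.0 N at 89.3 mm, where there had been no contact before, so the latch had let go.
- **Last checks:** after moving clear, the key positions in both pictures fit all four keys being level. By eye, the tubes, rack and marker are where they were, and the wrist force was back near zero. No check failed or disagreed.

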